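Fit the spare lamp in the bench photometer

TASK

Take the spare lamp out of its keeper block and fit it in the lamp holder on top of the bench photometer: lugs down into the two slots, push in against the spring, twist clockwise to the stop, then let it rise into its notches so that it stays locked and upright. Don't force it: the holder is fragile. Leave the other things where they are.

Things in the scene. Friction and masses are not known exactly. Their poses are not given: they have to be found in the camera images.
- lamp: The spare lamp, about 90 g: black grip bar on a round aluminium barrel (34 mm across, 32 mm long, its lowest 7 mm tapering to 25), glass bulb 10 mm across hanging 12 mm below the barrel, two steel lugs. Origin on the axis at the barrel's lower face, z up the axis. Heights over the origin: lugs 14, barrel top 32, bar top 62 mm. Half a turn makes no difference
- lamp_lugs (a point): on the lamp's axis, at the centre line of its two round lugs, 14 mm above its origin. The lugs are 6 mm thick and stick out of the barrel along the lamp's +x and -x to 23 mm from the axis. Axes as the lamp's
- lamp_grip (a point): where to pinch the grip bar: middle of its length and thickness, 9 mm below its top, 53 mm above the lamp's origin. The bar is 30 mm long (lamp's x, like the lugs), 13 mm thick (y: fingers close along it) and 30 mm tall
- lamp_block: grey keeper block, fixed, 76 x 76 x 25 mm, in which the lamp stands upright: the barrel's lower 9 mm and the bulb sit loosely in a round well, the lugs clear above the block. Origin at the middle of its underside, z up
- photometer: bench photometer, fixed: off-white case 200 mm deep (x), 210 mm wide (y), 72 mm tall, sloping key panel in front (-x), low black cuvette lid on top (10 mm) and beside it the round lamp holder, at x = +10, y = -40 mm. Origin at the middle of its underside, x to its back, z up
- lamp_mouth (a point): centre of the lamp holder's mouth, at rim height, 50 mm above the case; axes as the photometer's. An aluminium ring, bore 37, outside 50 mm, with two opposite slots for the lugs (7.4 mm wide at the bore), open at the rim. The ring is clamped by hand: seen from above, the line through the slots is turned anticlockwise from this point's x axis by anything from 0.08 to 0.9 rad. See it or feel for it
- lamp_rest (a point): on the holder's axis, 3 mm above the rim: where the lug centre line is while the lugs rest on the rim beside the slots, the barrel's end already guided in the bore. Turned under light pressure, they drop into the slots when they meet them (within about 0.04 rad)
- lamp_bottom (a point): on the holder's axis, 15 mm below the rim: the lug centre line when pushed fully in, lugs on the channel's floor. From each slot a channel runs 60 degrees clockwise (seen from above) to a hard stop, under a 9 mm thick overhang: the lugs pass with their centre line 12 to 15 mm below the rim
- lamp_locked (a point): on the holder's axis, 8 mm below the rim: the lug centre line when locked. At the stop a notch 4 mm high is cut up into the overhang; the spring lifts the lugs into it once the lamp is let go, and it can turn no more. A lamp not twisted home is pushed out again or stays low
- contact_ring (a joint): the spring: a brass contact ring in the holder's well that the barrel's lower face pushes down; value 0 up, growing downwards (m). The barrel meets it when the lugs are 1 mm above the rim; pushes up with about 1 N there, 5 N when locked (0.009), 7.5 N fully in (0.016). The holder is fragile: presses of 5 to 15 N are right, 40 N, pressing or twisting, breaks it
- bench_timer: bystander: small flat digital bench timer, off-white, 68 x 62 x 19 mm, lying right of the photometer; leave it. Origin at the middle of its underside
- reagent: bystander: small white reagent bottle with a screw cap, 34 mm across, 62 mm tall, standing left of the photometer and behind the keeper block; leave it. Origin at the middle of its underside
- pen: bystander: thin white ballpoint pen, 145 x 11 x 9 mm, lying in front of the photometer; leave it. Origin at its middle, underside
Things that resemble listed ones, but are neither listed nor needed, are in the scene too. What is shaped like the lamp_block but blue or pink is not meant.

How it is judged:
By the outcome, as a careful person would: the job done as asked, in the order asked, and still so for the second after the job is handed in, with the robot touching nothing.
It also fails if it takes over 61 s, if anything falls off the work surface, if the arm or the gripper's body presses on something with over 40 N, if the wrist force passes 120 N, or if a joint passes its speed limit or range.

ROBOT

A 6-joint arm with a two-finger parallel gripper is mounted at the origin on a cart in front of the work surface, level with it; the furniture and walls round the work are solid. World frame = base frame: x ahead of the robot, y to its left, z up, the work surface at z = 0. Lengths are in m, angles in rad, forces in N, time in s.
With the tool pointing down it reaches from about 0.3 to 0.85 m from the base axis. Payload 4.2 kg.
Tool frame: the origin (TCP) lies midway between the tips of the shut fingers; the grasp point (between the pads) lies 19 mm behind it; x points along the fingers, y is the direction in which the jaws open and shut, and the axes are right-handed (so a half turn about x gives the same grasp; the last joint's range is limited). The gripper opens to 91 mm and grips with 3 to 60 N. Pads are 32 mm wide; open, the fingers measure 118 mm over their backs; the gripper's body (76 mm by 178 mm) begins 60 mm behind the grasp point.
Start: joints at [1.216, 0.32, 1.565, -0, 1.257, -0.02], TCP at [0.189, 0.543, 0.214] pointing down, gripper open.
Joint ranges: [-3.11, 3.11], [-0.84, 2.01], [0.21, 2.61], [-1.34, 4.49], [0.05, 2.63], [-2.56, 2.56]. Speed limits (rad/s): [2.57, 2.57, 3.14, 3.14, 3.14, 3.14].

INTERFACE

Orientations are given as a unit quaternion [x, y, z, w].
In Python, from plant import manip gives the robot as it stands. The module is installed in compiled form; this text tells all that it offers. Calls block until the motion is done:
- manip.move_ptp(position, orientation): joint-space move of the TCP to a pose.
- manip.movel(position, rotation=None, velocity=0.15): straight line of the TCP; rotation=None keeps the orientation; velocity is the mean speed in m/s.
- manip.move_j(angles): joint-space move.
- manip.gripper_to(opening): opening from 0.0 (shut) to 1.0 (fully open); the grip force is fixed at half the most; returns when the fingers have stopped.
- manip.hold(seconds).
- manip.inverse_kinematics(position, orientation): joint angles nearest the present ones, or None.
- manip.camera(name): name is "scene" or "top" or "wrist"; returns a dict with "color" (400x640x3 uint8, red, green, blue), "fx", "fy", "cx", "cy" (pixels), "eye" and "attitude" of the camera in the world. Camera axes: x right, y up, looking along -z (the intrinsics and any distortion apply to the point x, -y, -z); pixel columns grow to the right and rows downward; lengths in m; the calibration is good to about 2 mm. A picture is of the moment at which its call begins. There is no depth.
A pose or a line that the arm cannot do raises manip.MotionError and nothing moves.
- manip.close_job(): hands the job in, once; it reports no verdict.
Readings, each from a call of its own:
- manip.read_time_s(): time.
- manip.read_joints(): joint angles.
- manip.read_joint_vel(): joint speeds.
- manip.read_tau(): joint torques, N m.
- manip.read_eef_pos(): TCP position.
- manip.read_tool_rot(): TCP orientation.
- manip.read_ft_force(): force on the tool from outside, world axes, zero at the start.
- manip.read_ft_torque(): the same for the moment, N m.
- manip.read_opening(): opening from 0.0 (shut) to 1.0 (fully open).
Only numpy, scipy, OpenCV 4.12 (cv2) and the standard library are available. Lean on these libraries where they do the work, as an engineer would, in place of code of your own. Each camera call takes 0.05 s, during which the arm holds its last target. There are 200 camera calls.

## Working session

There is one attempt and no reset: what is moved stays moved. The work goes in short steps, each a Python script; the robot and the scene stay as the last script left them, time stands still between calls to the robot, and variables do not carry over. Pictures are saved under pics/ and viewed, about 8 in all and at most 12, crops included, and the job is handed in when it is done.

```bash
mkdir -p pics; cat > h.py <<'E'
import numpy as np, cv2
from scipy.spatial.transform import Rotation as R
from plant import manip as m
def snap(n,tag):
    c=m.camera(n); cv2.imwrite(f'pics/{tag}.png',c['color'][:,:,::-1]); np.save(f'pics/{tag}.npy',c,allow_pickle=True); return c
def load(tag): return np.load(f'pics/{tag}.npy',allow_pickle=True).item()
def Rm(c):
    a=np.array(c['attitude'],float); return a if a.shape==(3,3) else R.from_quat(a).as_matrix()
def ray(c,u,v): 
    d=np.array([(u-c['cx'])/c['fx'],-(v-c['cy'])/c['fy'],-1.]); return np.array(c['eye']),Rm(c)@d
def onz(c,u,v,z):
    e,d=ray(c,u,v); return e+d*(z-e[2])/d[2]
def proj(c,p):
    q=Rm(c).T@(np.array(p)-c['eye']); return c['cx']+c['fx']*q[0]/-q[2], c['cy']-c['fy']*q[1]/-q[2]
E
python3 - <<'E'
from h import *
for n in('scene','top','wrist'):
    c=snap(n,n+'0'); print(n,{k:(np.round(v,3).tolist() if k!='color' else 0) for k,v in c.items()})
print(m.read_tool_rot(),m.read_eef_pos(),m.read_time_s(),m.read_ft_force())
E
```

```text
scene {'color': 0, 'fx': 451.497, 'fy': 451.497, 'cx': 321.968, 'cy': 196.895, 'eye': [0.037, -0.466, 1.018], 'attitude': [0.322, -0.119, -0.333, 0.878]}
top {'color': 0, 'fx': 362.313, 'fy': 362.313, 'cx': 314.788, 'cy': 201.014, 'eye': [0.468, 0.141, 1.145], 'attitude': [-0.014, 0.031, 0.711, -0.703]}
wrist {'color': 0, 'fx': 351.835, 'fy': 351.835, 'cx': 316.952, 'cy': 198.621, 'eye': [0.109, 0.571, 0.384], 'attitude': [-0.122, -0.086, 0.573, 0.806]}
[ 0.11737604  0.69730253 -0.11829693  0.69713548] [0.18882439 0.54273729 0.21331809] 0.15 [0.3206095  0.5034216  0.10143592]
```

View pics/top0.png

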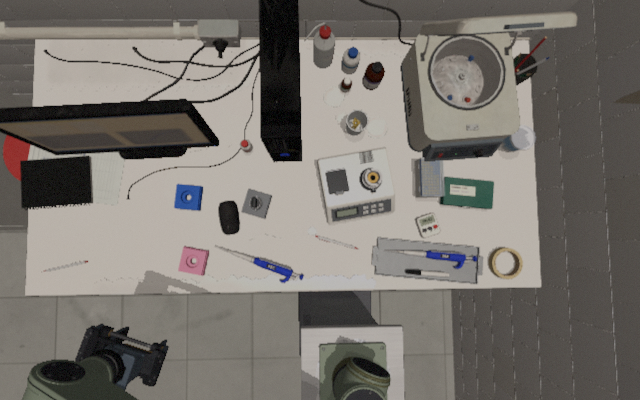

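View pics/scene0.png

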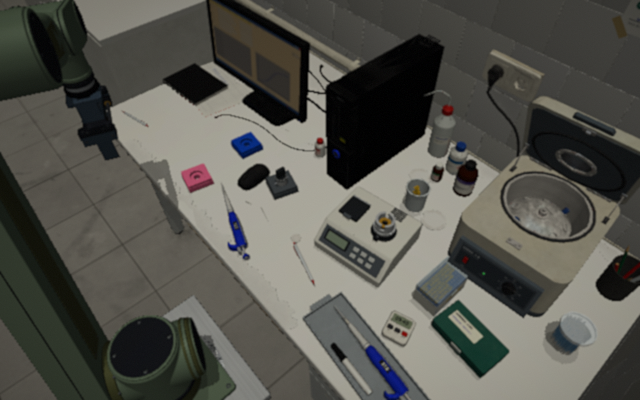

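The top view shows three blocks of the same shape. The grey one at (256,203) holds the dark-barred lamp. The blue one at (188,197) and the pink one at (194,260) are ruled out by colour. The photometer is at (355,185) with its holder at about (372,178), and the PC tower stands close behind. Next I'll view a confirming crop and get coarse positions.

```bash
python3 - <<'E'
from h import *
t=load('top0'); s=load('scene0')
a=cv2.resize(t['color'][175:230,225:290],None,fx=6,fy=6,interpolation=cv2.INTER_CUBIC)
b=cv2.resize(t['color'][145:200,340:405],None,fx=6,fy=6,interpolation=cv2.INTER_CUBIC)
d=cv2.resize(s['color'][150:205,255:320],None,fx=6,fy=6,interpolation=cv2.INTER_CUBIC)
cv2.imwrite('pics/crop1.png',cv2.resize(np.hstack([a,b,d]),(798,225))[:,:,::-1])
print('lamp',onz(t,254,201,.078),'blk',onz(t,257,204,.025),'holder',onz(t,372,178,.122))
for p in [(318,160),(389,150),(395,213),(327,222)]: print(p,onz(t,*p,.072))
print('scene lamp',onz(s,281,169,.078),'holder',onz(s,384,218,.122))
print('tower',onz(t,262,160,.0),onz(t,301,160,.35))
E
```

```text
lamp [0.5372751  0.29206575 0.078     ] blk [0.53137539 0.29038849 0.025     ] holder [ 0.59673387 -0.04943411  0.122     ]
(318, 160) [0.65856327 0.10220734 0.072     ]
(389, 150) [ 0.68738083 -0.1119529   0.072     ]
(395, 213) [ 0.49763662 -0.12520599  0.072     ]
(327, 222) [0.47322864 0.07783508 0.072     ]
scene lamp [0.53844628 0.28792784 0.078     ] holder [ 0.6025442  -0.05141357  0.122     ]
tower [0.67268005 0.27768368 0.        ] [0.6093371  0.14977934 0.35      ]
```

View pics/crop1.png

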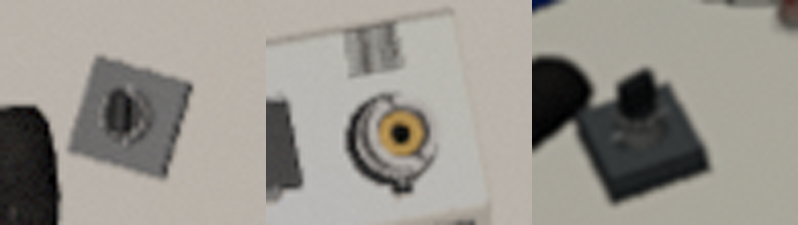

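The crop confirms the grey block with a dark bar on an aluminium collar, at about (0.537, 0.290). The two views agree to 4 mm. The holder, with its brass ring, is at about (0.600, -0.050). Next I'll move to a wrist view of the lamp.

```bash
cat >> h.py <<'E'
def down(yaw):  # tool x down, tool y at heading yaw
    x=np.array([0,0,-1.]); y=np.array([np.cos(yaw),np.sin(yaw),0]); return R.from_matrix(np.c_[x,y,np.cross(x,y)]).as_quat()
E
python3 - <<'E'
from h import *
w=load('wrist0'); T=R.from_quat(m.read_tool_rot()).as_matrix()
print('T',T.round(3).tolist()); print('cam in tool',T.T@(w['eye']-m.read_eef_pos()),'look',T.T@ray(w,320,200)[1])
for y in (np.pi/2,-np.pi/2):
    print(y,m.inverse_kinematics([.52,.29,.2],down(y)), m.inverse_kinematics([.6,-.05,.3],down(y)))
E
```

```text
T [[-0.0, 0.329, 0.944], [-0.001, 0.944, -0.329], [-1.0, -0.001, -0.0]]
cam in tool [-0.17081536  0.00018739 -0.08492841] look [0.95437506 0.00803074 0.29865389]
1.5707963267948966 [ 4.89413845e-01  3.60449692e-01  1.53890200e+00 -4.44089210e-16
  1.24224096e+00 -1.08138248e+00] [-1.02242854e-01  3.25680952e-01  1.34178032e+00 -4.44089210e-16
  1.47413138e+00 -1.67303918e+00]
-1.5707963267948966 [ 4.89413845e-01  3.60449692e-01  1.53890200e+00 -4.44089210e-16
  1.24224096e+00  2.06021017e+00] [-1.02242854e-01  3.25680952e-01  1.34178032e+00 -4.44089210e-16
  1.47413138e+00  1.46855347e+00]
```

```bash
python3 - <<'E'
from h import *
m.move_ptp([.535,.29,.20],down(np.pi/2)); snap('wrist','w1'); print(m.read_time_s(),m.read_eef_pos())
m.move_ptp([.585,-.05,.24],down(np.pi/2)); snap('wrist','w2'); print(m.read_time_s(),m.read_eef_pos())
a=cv2.imread('pics/w1.png'); b=cv2.imread('pics/w2.png')
cv2.imwrite('pics/w12.png',np.vstack([a[50:350,:],b[50:350,:]]))
E
```

```text
1.7833 [0.53440694 0.29091809 0.20007189]
3.1333 [ 0.58502184 -0.04863238  0.23978037]
```

View pics/w12.png

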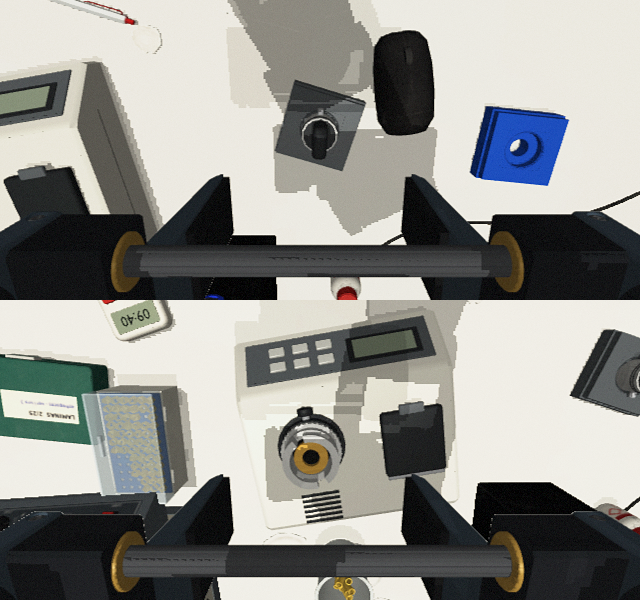

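The upper panel (w1) shows the lamp bar at about (319,188) in full-image pixels. The lower panel (w2) shows the holder ring at about (311,205) with its brass contact and a clamp screw above it. I need enlarged crops of both to get the angles.

```bash
python3 - <<'E'
from h import *
a=load('w1')['color'][110:230,260:380]; b=load('w2')['color'][145:245,260:360]
I=cv2.INTER_CUBIC
g=lambda x:np.clip(255*(x/255.)**.6,0,255).astype(np.uint8)
cv2.imwrite('pics/c2.png',np.hstack([cv2.resize(g(a),(400,400),interpolation=I),cv2.resize(b,(400,400),interpolation=I)])[:,:,::-1])
E
```

```text
(no output)
```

View pics/c2.png

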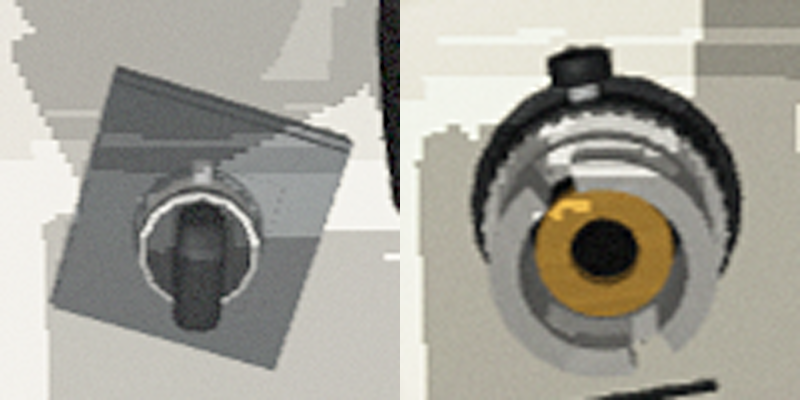

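Left panel: barrel-top circle at about (199,243), bar near vertical at about (199,268), one lug at (203,172). Right panel: rim circle centre at about (605,260), with slots at the lower right, about (655,350), and the upper left, about (550,190). I'll project both onto metric planes to get numbers.

```bash
cat >> h.py <<'E'
def rect(c,cen,z,half=.033,n=400):  # metric plane view: right=+x, up=+y
    k=[(-half,half),(half,half),(half,-half),(-half,-half)]
    src=np.float32([proj(c,[cen[0]+a,cen[1]+b,z]) for a,b in k]); dst=np.float32([(0,0),(n,0),(n,n),(0,n)])
    return cv2.warpPerspective(c['color'],cv2.getPerspectiveTransform(src,dst),(n,n),flags=cv2.INTER_CUBIC)
E
python3 - <<'E'
from h import *
a=load('w1'); b=load('w2')
L=onz(a,319.7,182.9,.048)[:2]; H=onz(b,311.2,209.5,.122)[:2]
print('lamp barrel top',L,'lug line pt',onz(a,260+203/3.333,110+172/3.333,.03),'holder',H)
g=lambda x:np.clip(255*(x/255.)**.6,0,255).astype(np.uint8)
ri=rect(b,H,.122); la=g(rect(a,L,.078))
for im in(ri,la): cv2.circle(im,(200,200),2,(255,0,0),-1)
cv2.circle(ri,(200,200),int(25/66*400),(255,0,0),1)
cv2.imwrite('pics/c3.png',np.hstack([la,ri])[:,:,::-1])
# brightness round the rim, r=21.5mm
gr=cv2.cvtColor(rect(b,H,.122),cv2.COLOR_RGB2GRAY)
for d in range(0,360,5):
    t=np.radians(d); print(d,*[gr[int(200-r/66e-3*400*np.sin(t)),int(200+r/66e-3*400*np.cos(t))] for r in (.0205,.022,.0235)],end=' | ')
E
```

```text
lamp barrel top [0.53372385 0.29386451] lug line pt [0.51681099 0.29513859 0.03      ] holder [ 0.59916676 -0.05329452]
0 99 156 159 | 5 98 150 156 | 10 92 163 160 | 15 133 126 120 | 20 167 175 176 | 25 162 174 171 | 30 167 172 171 | 35 137 149 156 | 40 148 144 150 | 45 146 146 152 | 50 153 149 152 | 55 152 152 151 | 60 155 154 151 | 65 154 150 150 | 70 150 149 153 | 75 151 150 147 | 80 149 150 157 | 85 150 149 147 | 90 151 152 158 | 95 151 151 152 | 100 151 155 139 | 105 153 158 132 | 110 153 151 97 | 115 153 150 87 | 120 151 158 79 | 125 154 148 82 | 130 154 150 76 | 135 153 147 82 | 140 156 135 77 | 145 156 125 111 | 150 151 164 107 | 155 179 177 104 | 160 234 162 103 | 165 235 155 85 | 170 225 149 85 | 175 222 179 81 | 180 217 181 92 | 185 222 197 83 | 190 225 191 77 | 195 237 186 97 | 200 209 202 203 | 205 82 150 192 | 210 92 147 128 | 215 99 141 114 | 220 83 82 83 | 225 94 106 92 | 230 155 155 128 | 235 147 151 142 | 240 154 156 149 | 245 154 153 151 | 250 152 149 152 | 255 152 153 153 | 260 149 157 153 | 265 157 151 152 | 270 157 150 152 | 275 160 150 148 | 280 152 149 147 | 285 146 148 148 | 290 132 149 147 | 295 119 148 147 | 300 117 149 149 | 305 102 151 147 | 310 99 151 145 | 315 92 149 147 | 320 91 149 149 | 325 79 146 149 | 330 82 148 149 | 335 80 140 151 | 340 89 144 152 | 345 80 158 160 | 350 87 158 160 | 355 97 154 160 |
```

View pics/c3.png

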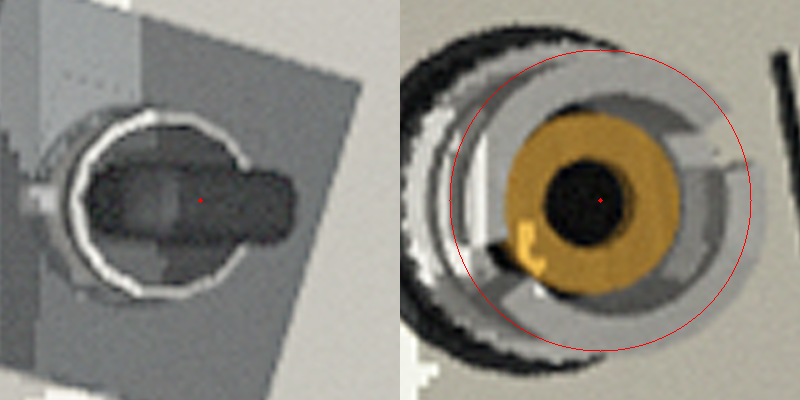

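Rectified at the bar and rim heights:
- **Lamp:** centre is about (0.534, 0.293). The bar lies along world x, turned about -0.03 rad.
- **Holder:** the ring centre is about 2.3 mm right of the marker, so about (0.6015, -0.0538).
- **Slots:** the slot midpoints at (738,142) and (497,268) give a line at about 0.48 rad in the world. That is 0.35 relative to the case, which is within 0.08–0.9.

Next I'll grasp the lamp.

```bash
cat >> h.py <<'E'
def st(t=''): print(t,'t%.1f'%m.read_time_s(),'p',np.round(m.read_eef_pos(),4),'F',np.round(m.read_ft_force(),1),'T',np.round(m.read_ft_torque(),2),'o%.3f'%m.read_opening())
E
python3 - <<'E'
from h import *
q=down(np.pi/2-.03)
m.gripper_to(.45)
m.move_ptp([.534,.293,.11],q); m.movel([.534,.293,.051],velocity=.1); m.hold(.2); st('at')
m.gripper_to(0); st('grip')
m.movel([.534,.293,.10],velocity=.08); st('up')
m.movel([.534,.293,.22],velocity=.2); m.hold(.2); st('lift'); snap('wrist','w3'); snap('scene','s3')
w=cv2.imread('pics/w3.png'); s=cv2.imread('pics/s3.png')
cv2.imwrite('pics/c4.png',np.hstack([cv2.resize(w[100:400,170:470],(400,400)),cv2.resize(s[80:240,200:360],(400,400))]))
E
```

```text
at t6.3 p [0.5345 0.2932 0.0518] F [ 0.7 -0.3  0.3] T [ 0.05  0.   -0.01] o0.451
grip t6.9 p [0.534 0.293 0.051] F [-0.3 -0.4  0.9] T [0.07 0.06 0.01] o0.140
up t7.7 p [0.5337 0.2928 0.0997] F [-0.3  0.3 -0.9] T [ 0.03 -0.02  0.03] o0.143
lift t8.6 p [0.5333 0.2927 0.2183] F [-0.6  0.2 -0.4] T [-0.   -0.01 -0.02] o0.143
```

View pics/c4.png

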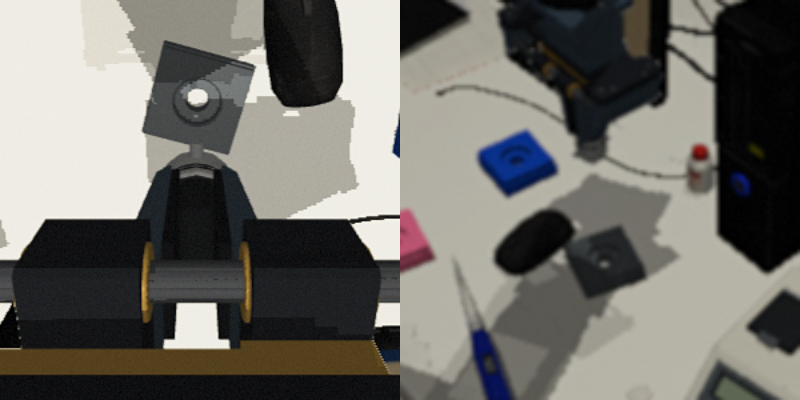

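The lamp is held: opening 13 mm, lug aligned with the fingers at (195,150) in the left panel, and the block empty at (600,260) in the right panel. Next I'll carry it over and descend under force watch.

```bash
cat >> h.py <<'E'
H=np.array([.6015,-.0538]); S=.48
def go(x,y,z,slot,v=.05): m.movel([x,y,z],down(slot+np.pi/2),velocity=v)
E
python3 - <<'E'
from h import *
m.movel([.55,.10,.22],velocity=.25)
m.move_ptp([*H,.20],down(S+np.pi/2)); m.hold(.2); st('above'); f0=np.array(m.read_ft_force())
go(*H,.178,S,.06); m.hold(.15); st('178')
for z in np.arange(.172,.140,-.004):
    go(*H,z,S,.05); m.hold(.1); f=np.array(m.read_ft_force())-f0; st('%.3f'%z)
    if f[2]>5 or np.hypot(*f[:2])>6: break
snap('scene','s4'); snap('top','t4')
s=cv2.imread('pics/s4.png'); cv2.imwrite('pics/c5.png',cv2.resize(s[130:280,310:460],(600,600),interpolation=cv2.INTER_CUBIC))
E
```

```text
above t10.6 p [ 0.6015 -0.0522  0.2004] F [-1.1 -0.1 -0.3] T [ 0.03  0.01 -0.01] o0.141
178 t11.3 p [ 0.6018 -0.0539  0.1783] F [-0.3  0.5 -0.8] T [ 0.05 -0.01  0.04] o0.142
0.172 t11.6 p [ 0.6015 -0.0538  0.172 ] F [-0.5  0.1 -0. ] T [0.03 0.01 0.02] o0.143
0.168 t12.0 p [ 0.6015 -0.0538  0.1679] F [ 0.6  0.2 -0.8] T [ 0.01  0.04 -0.01] o0.142
0.164 t12.3 p [ 0.6015 -0.0538  0.164 ] F [-0.3  0.2  0. ] T [0.05 0.08 0.03] o0.141
0.160 t12.7 p [ 0.6015 -0.0538  0.16  ] F [ 0.   0.3 -0.4] T [ 0.04  0.01 -0.04] o0.137
0.156 t13.0 p [ 0.6015 -0.0538  0.1559] F [ 0.3 -0.7 -1.2] T [0.04 0.04 0.01] o0.141
0.152 t13.4 p [ 0.6015 -0.0538  0.1519] F [ 0.3 -0.5 -1.2] T [ 0.11  0.01 -0.04] o0.141
0.148 t13.7 p [ 0.6011 -0.0543  0.1477] F [-0.  -2.5 -1.7] T [-0.55  0.24 -0.02] o0.138
0.144 t14.1 p [ 0.6012 -0.0543  0.1436] F [-2.4 -4.4 -0.7] T [-0.98  0.32  0.01] o0.142
```

The barrel is guided in the bore with no vertical resistance. A lateral push of about 5 N towards -y and -x says to recentre by about 1 mm. I'll do that and carry on down.

```bash
cat >> h.py <<'E'
def ctr(c,z,slot,k=.00018,n=2,lim=1.5):   # small compliant recentring on the lateral force
    for _ in range(n):
        f=np.mean([m.read_ft_force() for _ in range(3)],0)
        if np.hypot(*f[:2])<lim: break
        d=k*f[:2]; d*=min(1,.001/np.hypot(*d)); c=c+d; go(*c,z,slot,.02); m.hold(.1)
    return c
E
python3 - <<'E'
from h import *
c=H.copy(); c=ctr(c,.144,S); st('ctr')
for z in np.arange(.142,.1285,-.002):
    go(*c,z,S,.03); m.hold(.08); st('%.3f'%z)
    f=m.read_ft_force()
    if f[2]>10: break
    if np.hypot(*f[:2])>3: c=ctr(c,z,S,n=1)
print(c); np.save('c.npy',c)
E
```

```text
ctr t14.9 p [ 0.6011 -0.0546  0.1441] F [-0.6  0.  -0.4] T [0.   0.18 0.01] o0.138
0.142 t15.2 p [ 0.6014 -0.0549  0.1422] F [-0.4 -0.   0.7] T [0.11 0.14 0.01] o0.144
0.140 t15.5 p [ 0.6015 -0.055   0.1401] F [0.5 0.7 1. ] T [ 0.16 -0.09 -0.  ] o0.139
0.138 t15.9 p [ 0.6014 -0.055   0.1382] F [0.6 1.6 1.9] T [ 0.3  -0.21  0.01] o0.142
0.136 t16.2 p [ 0.6014 -0.055   0.1362] F [1.3 0.7 2.5] T [ 0.39 -0.37 -0.02] o0.141
0.134 t16.5 p [ 0.6014 -0.0551  0.1342] F [2.4 2.2 5. ] T [ 0.49 -0.44 -0.01] o0.145
0.132 t17.2 p [ 0.6014 -0.055   0.1321] F [ 1.3 -1.4  4.9] T [-0.04 -0.3  -0.01] o0.144
0.130 t17.6 p [ 0.6014 -0.055   0.1302] F [0.8 0.  5.9] T [-0.02 -0.2  -0.02] o0.139
[ 0.60143826 -0.05474321]
```

The lugs went into the slots and the spring force follows the expected curve. Next is the clockwise twist at about 14 mm depth, watching torque.

```bash
python3 - <<'E'
from h import *
c=np.load('c.npy'); z=.129
go(*c,z,S,.02); m.hold(.15); st('in')
a=S; end=S-1.20
while a>end:
    a-= .12 if a>S-.9 else .03
    go(*c,z,a,.03 if 0 else .05); m.hold(.06)
    f=np.array(m.read_ft_force()); tz=np.mean([m.read_ft_torque()[2] for _ in range(3)])
    print('tw %.3f'%(S-a),'t%.1f'%m.read_time_s(),np.round(m.read_eef_pos(),4),np.round(f,1),'tz %.3f'%tz)
    if abs(tz)>.15 or f[2]>15: print('stop'); break
    if np.hypot(*f[:2])>4: c=ctr(c,z,a,n=1,lim=2)
np.save('c.npy',np.r_[c,a])
y=R.from_quat(m.read_tool_rot()).as_matrix()[:,1]; print('yaw-pi/2',np.arctan2(y[1],y[0])-np.pi/2)
E
```

```text
in t18.0 p [ 0.6015 -0.055   0.1293] F [-0.1  0.3  6.3] T [-0.03 -0.26  0.02] o0.142
tw 0.120 t18.3 [ 0.6012 -0.0548  0.1293] [1.  0.8 5.9] tz -0.049
tw 0.240 t18.6 [ 0.601  -0.0547  0.1292] [0.7 0.2 6.3] tz -0.005
tw 0.360 t18.9 [ 0.601  -0.0547  0.1292] [0.9 0.2 6.6] tz -0.079
tw 0.480 t19.3 [ 0.6009 -0.0547  0.1292] [-0.5  0.4  6.2] tz -0.015
tw 0.600 t19.6 [ 0.6009 -0.0546  0.1292] [0.6 0.2 5.7] tz -0.029
tw 0.720 t19.9 [ 0.6009 -0.0547  0.1292] [0.2 0.8 6.8] tz 0.011
tw 0.840 t20.2 [ 0.6009 -0.0546  0.1292] [0.1 1.1 6.7] tz -0.090
tw 0.960 t20.6 [ 0.6009 -0.0545  0.1292] [-0.8  1.   5.9] tz -0.028
tw 0.990 t20.9 [ 0.6009 -0.0544  0.1292] [-0.3  1.8  6.4] tz -0.028
tw 1.020 t21.2 [ 0.6009 -0.0543  0.1292] [0.3 2.2 6.2] tz 0.002
tw 1.050 t21.5 [ 0.601  -0.0543  0.1292] [0.5 1.5 6.7] tz 0.001
tw 1.080 t21.8 [ 0.6012 -0.0541  0.1292] [0.4 1.8 6.4] tz 0.043
tw 1.110 t22.1 [ 0.6015 -0.0538  0.1292] [1.8 2.8 5.2] tz 0.170
stop
yaw-pi/2 -0.6295881931351353
```

The stop was felt at 1.10 rad (Tz 0.17 N m, about 4 N per lug). I'll ease off the torque slightly and rise with the spring to check that the lugs enter the notches.

```bash
python3 - <<'E'
from h import *
*c,a=np.load('c.npy'); a+=.015; c=np.array(c)
for z in (.1305,.132,.1335,.1345,.1355,.1365):
    go(*c,z,a,.02); m.hold(.1); st('%.4f'%z)
    if m.read_ft_force()[2]<-2: print('blocked/at notch top'); break
go(*c,.1345,a,.02); m.hold(.1); st('mid')
go(*c,.1345,a+.06,.02); m.hold(.1); st('back test')
go(*c,.1345,a,.02); m.hold(.1); st('again')
E
```

```text
0.1305 t22.4 p [ 0.6014 -0.0538  0.1308] F [0.9 3.6 5.1] T [ 0.68 -0.27  0.09] o0.139
0.1320 t22.8 p [ 0.6014 -0.0539  0.1323] F [1.7 5.  5.5] T [ 0.9  -0.37  0.06] o0.140
0.1335 t23.1 p [ 0.6014 -0.0539  0.1336] F [1.7 4.5 4.5] T [ 0.91 -0.33  0.08] o0.139
0.1345 t23.5 p [ 0.6014 -0.0539  0.1345] F [1.9 4.  3.8] T [ 0.98 -0.33  0.07] o0.138
0.1355 t23.9 p [ 0.6014 -0.0539  0.1352] F [2.1 3.8 2.2] T [ 0.93 -0.47  0.11] o0.140
0.1365 t24.2 p [ 0.6014 -0.0539  0.1353] F [ 3.1  4.8 -1. ] T [ 0.93 -0.73  0.13] o0.140
mid t24.6 p [ 0.6014 -0.0539  0.134 ] F [2.4 4.5 1.7] T [ 0.97 -0.52  0.11] o0.140
back test t24.9 p [ 0.6008 -0.0545  0.1341] F [-0.2  3.6  2. ] T [ 0.68 -0.03  0.05] o0.141
again t25.2 p [ 0.6014 -0.054   0.1342] F [1.9 4.9 2.3] T [ 1.02 -0.22  0.08] o0.139
```

The rise stopped at TCP 0.1353, which puts the lugs about 7.7 mm below the rim. The overhang alone would have stopped them at 0.132, so they are in the notches. I'll recentre, then release and retreat.

```bash
python3 - <<'E'
from h import *
*c,a=np.load('c.npy'); a+=.015; c=np.array(c)
c=ctr(c,.135,a,n=4,lim=1.2); st('ctr'); print(c)
m.gripper_to(.45); m.hold(.2); st('open')
m.movel([*c,.20],velocity=.08); st('up')
m.movel([*(c+[-.03,0]),.25],down(np.pi/2),velocity=.15); m.hold(.2); st('back')
w=snap('wrist','w6'); s=snap('scene','s6')
W=cv2.resize(w['color'][110:270,230:390],(400,400),interpolation=cv2.INTER_CUBIC)
Sx=cv2.resize(s['color'][165:245,345:425],(400,400),interpolation=cv2.INTER_CUBIC)
cv2.imwrite('pics/c6.png',np.hstack([W,Sx])[:,:,::-1])
E
```

```text
ctr t26.6 p [ 0.6015 -0.0537  0.135 ] F [-1.3 -1.8  2.3] T [-0.32  0.26  0.03] o0.142
[ 0.60156541 -0.05348712]
open t27.5 p [ 0.6016 -0.0535  0.135 ] F [ 0.9 -0.6 -0.1] T [-0.03  0.02 -0.02] o0.452
up t28.4 p [ 0.6012 -0.0535  0.1994] F [-1.1 -0.6  0.1] T [-0.   -0.02 -0.04] o0.449
back t29.4 p [ 0.5715 -0.0535  0.2493] F [-0.6 -0.3 -0.6] T [0.02 0.06 0.  ] o0.449
```

View pics/c6.png

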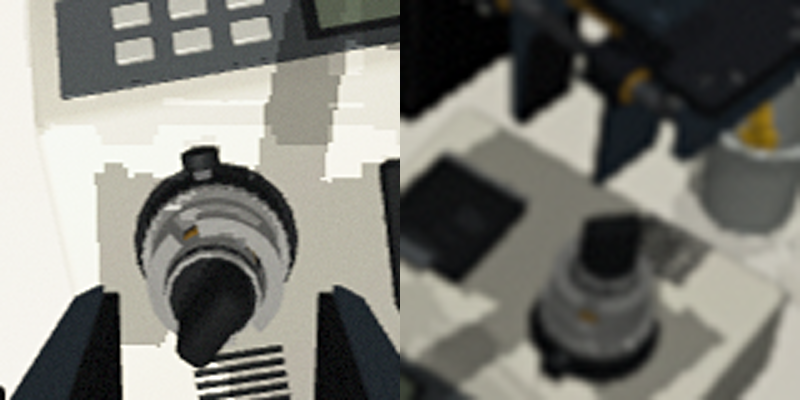

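The lamp stands upright in the holder at (212,290), and brass shows through an empty slot at (190,232). The arm is clear, so I'll hand in.

```bash
python3 -c "
from h import *
m.close_job(); st('done')"
```

```text
the job is handed in; nothing more can be done
the job is handed in; nothing more can be done
```

I took the spare lamp from the grey keeper block and fitted it in the photometer's holder. The lugs went straight into the slots, at about 0.48 rad in the world. I pushed it in at about 6 to 7 N, twisted it clockwise to the stop and let it rise with the spring before releasing. The job was handed in at about 29 s on the robot's clock.

**Checks that passed:**
- **Stop:** I felt it after about 1.10 rad of twist, at 0.17 N m or about 4 N per lug. The nominal 60 degrees is 1.05 rad, so it agrees within the error of my slot angle.
- **Notches:** the lamp rose until the lugs were about 7.7 mm below the rim (8 mm expected). The overhang alone would have stopped it at 12 mm.
- **Last pictures:** the lamp stood upright with a slot empty, and the gripper was clear.

**Weaker points:**
- **Turn-back test:** turning the lamp back 0.06 rad showed no clear resisting torque, so the lock rests on the height reading, not on that test.
- **After release:** I did not measure the lamp's height again once the gripper had let go.
- **Sideways force:** it reached about 5 N while entering the bore and during the rise, and I recentred it both times.

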